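Fill the parts tin, close it with the nested lids and lift off the outer lid

ROBOT

A 7-joint arm with a two-finger parallel gripper is mounted at the origin on the work surface. World frame = base frame: x ahead of the robot, y to its left, z up, the work surface at z = 0. Lengths are in m, angles in degrees, forces in N, time in s.
With the tool pointing down it reaches from about 0.425 to 0.875 m from the base axis. Payload 4.7 kg.
Tool frame: the origin (TCP) lies midway between the tips of the shut fingers; the grasp point (between the pads) lies 19 mm behind it (env.grip_depth is the distance from the TCP to the grasp point, in m); z points along the fingers, y is the line along which they close (so a half turn about z gives the same grasp; the last joint's range is limited). The gripper opens to 87 mm and grips with 3 to 60 N. Pads are 19 mm wide; open, the fingers measure 117 mm over their backs; the gripper's body (75 mm by 190 mm) begins 51 mm behind the grasp point.
Start: joints at [73.058, 18.392, -4.016, 83.108, 1.295, 78.541, -3.26], TCP at [0.198, -0.619, 0.223] pointing down, gripper open.
Joint ranges: [-163.93, 163.93], [-17.29, 119.83], [-79.2, 71.16], [3.27, 140.29], [-89.18, 269.18], [5.43, 117.66], [-154.24, 154.24]. Speed limits (degrees/s): [147.25, 147.25, 180, 180, 180, 180, 180].

INTERFACE

Orientations are given as [roll, pitch, yaw] about the fixed x, y, z axes, in that order (R = Rz(yaw) Ry(pitch) Rx(roll)).
In Python, from cell import get_obs, optics, env, nets gives the robot as it stands.
- The arm moves only by the shell command python3 -m creep 'ROWS' [FORCE]. ROWS is JSON, a list of rows, each an object of numbers: "wx", "wy", "wz": the turn, a rotation vector about the tool's x, y, z in degrees; "tx", "ty", "tz": the shift along the tool's x, y, z in mm; "gripper": the opening, from -1 (shut) to 1 (fully open). A call has 1 to 5 rows; each row is the pose to reach, as a shift and turn from the pose commanded when the call began, along the tool's axes at that moment; what a row does not reach only later rows make up. A row lasts 1/12 s, in which the tool goes at most 41.7 mm and 7.16 degrees, less where a joint would pass 70% of its speed; a pose out of reach is approached as far as the arm can. A call with a gripper value outside its range is refused whole. The fingers move at their own pace and stop on an object; FORCE is the grip in N (left out, the last holds). Time passes only in rows, so rows that repeat a pose let the fingers close. It gives the time, the measured TCP pose, the force, the opening and the grip force at its end, in the units of the state.
- get_obs(): the state, without advancing time (a new reading comes with each control period).
- optics.read_camera(name): name is "scene" or "top"; returns (picture, depth): 420x560x3 uint8, red, green, blue; 420x560 float32, m along the optical axis (not along the pixel's ray), 0 where there is no reading.
- optics.camera_info(name): a dict with "fovy" (degrees; the focal length in pixels is half the picture's height over the tangent of half this angle, whatever the lens; pixels are square), "cx", "cy" (the principal point, pixels), "k1" (the pictures are not rectified: a ray, as slopes to the right and down, at radius r is drawn at 1 + k1 r^2 times it, then the intrinsics apply), "R" (3x3) and "t" (3): a world point X has camera coordinates R X + t. Camera axes: x right, y down, z forward; pixel columns grow to the right and rows downward; lengths in m; the calibration is good to about 2 mm. A picture is of the moment at which its call begins. camera_info takes no time and is no camera call.
- env.sign_off(): hands the job in; it is judged then, once.
Trained networks look in the newest picture that a camera, given by its name, has taken for a name from the list of things; names that differ only in an ending like _2 or _b are one class to them, and where a whole thing is asked for, a point or a joint stands for the part that bears it (a point fixed in the world has none). Each returns a list of dicts, best first, with "confidence" (0 to 1); they miss things now and then, are a little off and sometimes report something else, mostly with a low value. They report only what shows in the picture. A call takes as long as a camera call. They do not tell look-alikes from the thing itself.
- nets.look_for(query, camera): "point" ([x, y, z] in m, in world coordinates, good to about 4 mm: the middle of the surface that is visible of it).
- nets.place_of(query, camera): "point" ([x, y, z] in m, in world coordinates, good to about 4 mm: a listed point, or the origin of a listed thing).
The state is a dict: "time_s": time; "qpos": joint angles; "joint_velocities": joint speeds; "effort": joint torques, N m; "tool_pos": TCP position; "tool_rot": TCP orientation; "force": force on the tool from outside, world axes, zero at the start; "wrist_torque": the same for the moment, N m; "grip_width": finger opening in m; "grasp_force": force on a finger pad.
Only numpy, scipy, OpenCV 4.12 (cv2) and the standard library are available. Lean on these libraries where they do the work, as an engineer would, in place of code of your own. Each camera call takes 0.05 s, during which the arm holds its last target. There are 200 camera calls.

TASK

Tip all four brass nuts out of the small steel tray into the open parts tin and set the empty tray back down upright on the bench. Then carry the nested lid pair over by the orange knob of its white inner lid and lower it gently, still in the grip, until the inner lid is seated in the tin; let go of the knob, take hold of the blue outer lid alone by its black collar and lift it off, without raising or shifting the inner lid. Finish while still holding the outer lid level and still, at least 10 cm above where it sat, and leave the other things on the bench where they are.

Things in the scene. Friction and masses are not known exactly. Their poses are not given: they have to be found in the camera images.
- tin: Round open aluminium parts tin fixed to the bench: outer diameter 120, wall 4 (mouth 112 wide), 80 high, floor 4 thick. Origin: centre of its underside, on the bench; z up.
- tray_handle (a point): Grip point of the small open steel tray (loose, about 160 g): inside its upright red handle plate, 46 above the tray's underside, 18 below the plate's top. Plate: 12 thick along the tray's x, 40 wide (y), 64 tall, at the tray's back (+x) end; pinch it from above across its thickness. Axes: x from the open mouth to the handle, z up.
- tray_lip (a point): Middle of the edge of the tray's open front (-x) end, on top of its floor: 126 from tray_handle towards -x and 43 below it; same axes. Pan: 120 long (x), 66 wide (y), floor 3 thick, walls 20 high on both sides and at the back. Nuts slide off over this edge (friction about 0.35, varies).
- nut0_center (a point): Centre (half-way up) of a loose brass hex nut with a black bore, 24 over its corners, 19 high, 35 g; lies in the tray at the start.
- nut1_center (a point): Centre (half-way up) of a loose brass hex nut with a black bore, 24 over its corners, 19 high, 35 g; lies in the tray at the start.
- nut2_center (a point): Centre (half-way up) of a loose brass hex nut with a black bore, 24 over its corners, 19 high, 35 g; lies in the tray at the start.
- nut3_center (a point): Centre (half-way up) of a loose brass hex nut with a black bore, 24 over its corners, 19 high, 35 g; lies in the tray at the start.
- knob (a point): Centre of the gripping part of the white inner lid's orange knob: upright cylinder 24 in diameter, top 12 above this point, 28 tall, standing up through the outer lid's hole. 56 above the lid's underside. Seated in the tin it is 122 above the tin's underside. Lifting the knob lifts both lids, as the outer lid rests loosely on the inner one.
- inner: White inner lid (loose, about 130 g). Origin: centre of its underside, z up along its axis. Tapered plug 94 wide at the bottom, 104 at the top, 14 tall; above it a flange 124 wide, 4 thick, that comes to rest on the tin's rim. At the start the nested pair stands on the bench on this plug.
- collar (a point): Centre of the upright black collar of the blue outer lid: ring 56 in outer, 46 in inner diameter, 18 tall (9 above and 9 below this point). The orange knob stands inside it and rises 28 above its top. When nested this point is 25 below the knob point, on the same axis. z up along the lid's axis.
- outer: Blue outer lid (loose, about 120 g). Origin: centre of its disc's underside, 13 below the collar point. Flat disc 146 wide, 4 thick, with the collar in its middle round a 46 hole and a skirt at its edge reaching 13 below the disc.
- wrench: Bystander: steel wrench 160 long lying on the bench; origin under its middle.
- tape: Bystander: yellow tape roll, 72 wide, 25 high; origin at the centre of its underside.
- jar: Bystander: jar 60 wide, 85 high; origin at the centre of its underside.
- can: Bystander: green can 52 wide, 110 high; origin at the centre of its underside.
- binlet: Bystander: blue open bin 120 by 90, 55 high; origin at the centre of its underside.
- carton: Bystander: small cardboard box 60 by 90, 50 high; origin at the centre of its underside.
Things that resemble listed ones, but are neither listed nor needed, are in the scene too. What is shaped like the outer but brown or green is not meant.

How it is judged:
By the outcome, as a careful person would: the job done as asked, in the order asked, and still so for the second after the job is handed in, while the arm keeps its last pose, push and grip.
It also fails if it takes over 72 s, if anything falls off the work surface, if the arm or the gripper's body presses on something with over 40 N, if the wrist force passes 120 N, or if a joint passes its speed limit or range.

## Working session

There is one attempt and no reset: what is moved stays moved. The work goes in short steps, Python scripts to look and compute and a shell command to move; the robot and the scene stay as the last step left them, time stands still between calls to the robot, and variables do not carry over. Pictures are saved under pics/ and viewed, at most 13 in all, crops included, and the job is handed in when it is done.

```bash
ls; mkdir -p pics; cat > h.py <<'E'
import numpy as np, cv2
from cell import get_obs, optics, env, nets
def shot(cam,name=None):
    p,d=optics.read_camera(cam)
    if name: cv2.imwrite(f'pics/{name}.png',p[:,:,::-1])
    return p,d
def K(cam):
    c=optics.camera_info(cam); f=210/np.tan(np.radians(c['fovy'])/2)
    return c,f
def proj(cam,X):
    c,f=K(cam); x=np.array(c['R'])@np.array(X)+np.array(c['t']); s=x[:2]/x[2]; s=s*(1+c['k1']*(s@s))
    return np.array([c['cx']+f*s[0],c['cy']+f*s[1]])
def world(cam,u,v,z):
    "z: depth map value"
    c,f=K(cam); u=np.asarray(u,float);v=np.asarray(v,float); a=np.stack([(u-c['cx'])/f,(v-c['cy'])/f],-1); s=a.copy()
    for _ in range(20): s=a/(1+c['k1']*(s**2).sum(-1,keepdims=True))
    X=np.concatenate([s*np.asarray(z)[...,None],np.asarray(z)[...,None]],-1)
    return (X-np.array(c['t']))@np.array(c['R'])
def cloud(cam,d):
    v,u=np.mgrid[0:420,0:560]; return world(cam,u,v,d)
E
python3 - <<'E'
from h import *
for cam in ('scene','top'):
    shot(cam,cam); c,f=K(cam); print(cam,{k:np.round(v,3).tolist() for k,v in c.items()})
    for q in ['tin','tray_handle','tray_lip','nut0_center','knob','inner','collar','outer','wrench','tape','jar','can','binlet','carton']:
        for r in nets.place_of(q,cam)[:4]: print(q,np.round(r['point'],3),round(r['confidence'],2),proj(cam,r['point']).round())
s=get_obs();print(s)
E
```

```text
pics
scene {'fovy': 54.284, 'cx': 280.59, 'cy': 212.595, 'k1': -0.019, 'R': [[-0.485, 0.875, -0.011], [0.725, 0.394, -0.565], [-0.49, -0.282, -0.825]], 't': [0.205, -0.313, 1.332]}
tin [ 0.502 -0.032 -0.001] 0.82 [256. 227.]
tray_handle [0.587 0.236 0.044] 0.83 [336. 291.]
tray_lip [0.471 0.286 0.002] 0.88 [372. 269.]
nut0_center [0.498 0.257 0.01 ] 0.66 [357. 271.]
knob [ 0.482 -0.249  0.053] 0.42 [191. 179.]
inner [ 0.478 -0.25   0.   ] 0.59 [195. 190.]
collar [ 0.216 -0.366  0.026] 0.96 [212. 114.]
collar [ 0.7   -0.286  0.027] 0.94 [130. 238.]
collar [ 0.477 -0.25   0.035] 0.69 [193. 182.]
outer [ 0.477 -0.25   0.018] 0.87 [194. 186.]
outer [ 0.215 -0.361  0.013] 0.81 [214. 118.]
outer [ 0.697 -0.288  0.014] 0.73 [132. 240.]
wrench [ 0.704 -0.141  0.   ] 0.83 [177. 269.]
wrench [0.47  0.287 0.004] 0.28 [373. 269.]
tape [ 0.658  0.044 -0.   ] 0.67 [250. 287.]
jar [ 0.725  0.114 -0.001] 0.76 [260. 324.]
can [ 0.371 -0.371 -0.   ] 0.77 [183. 151.]
binlet [0.42  0.414 0.002] 0.84 [428. 275.]
carton [ 0.751 -0.027 -0.   ] 0.76 [204. 306.]
top {'fovy': 51.101, 'cx': 265.127, 'cy': 212.
[... 1240 characters left out ...]
s': 1.5, 'qpos': array([73.05823655, 18.39086983, -4.01494462, 83.10799977,  1.29390789,
       78.54173887, -3.26052794]), 'joint_velocities': array([-0.13481553, -0.00885603,  0.04467379,  0.0357935 , -0.10422971,
        0.03088909,  0.11753621]), 'effort': array([ 2.51427737e-04, -4.91094732e+01, -4.02944433e-01, -3.12762880e+01,
       -6.36557979e-02,  3.36644158e-02,  4.11287644e-07]), 'tool_pos': array([ 0.19812768, -0.6190808 ,  0.22259438]), 'tool_rot': array([1.79995540e+02, 2.11197730e-03, 1.77487282e+01]), 'force': array([-0.33602624, -0.56537093,  0.13920234]), 'wrist_torque': array([ 0.03370628,  0.03138669, -0.05427647]), 'grasp_force': 0.0, 'grip_width': 0.08699655868637808}
```

View pics/scene.png

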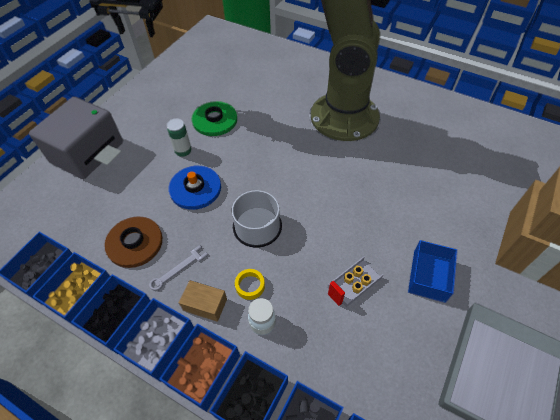

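View pics/top.png

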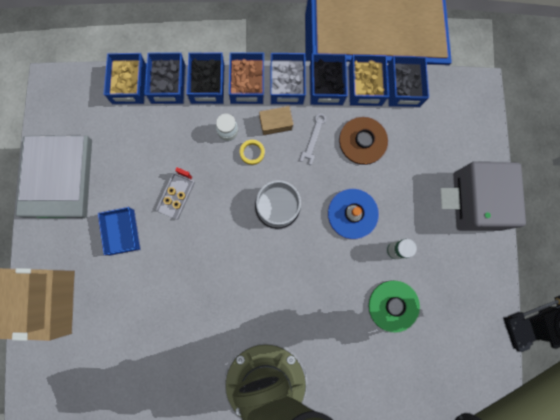

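The scene image shows the tray with its red plate at (337,292) and four nuts around (357,277). The tin is at (256,217). Three things are shaped like the outer lid: blue at (195,186), brown at (133,241) and green at (214,118). Only the blue one has the orange knob at (192,177), so that is the nested pair. The top view agrees: blue at (353,214), plate at (183,173), tin at (278,204). I'll measure these in both views and check the pair in a crop.

```bash
python3 - <<'E'
from h import *
ims=[]
for cam in ('scene','top'):
    p,d=shot(cam); X=cloud(cam,d); hsv=cv2.cvtColor(p,cv2.COLOR_RGB2HSV).astype(int); H,S,V=hsv[...,0],hsv[...,1],hsv[...,2]
    ok=d>0
    near=lambda x,y,r:(np.hypot(X[...,0]-x,X[...,1]-y)<r)&ok
    red=near(.587,.237,.05)&((H<6)|(H>172))&(S>150)
    P=X[red]; t=P[P[:,2]>P[:,2].max()-.008]; c,s,w=np.linalg.svd(t[:,:2]-t[:,:2].mean(0),full_matrices=False)
    print(cam,'plate',red.sum(),'top',t.mean(0).round(4),'zmax',P[:,2].max().round(4),'bbox',P.min(0).round(3),P.max(0).round(3)); 
    rect=cv2.minAreaRect((t[:,:2]*1000).astype(np.float32)); print(' rect',rect)
    T=near(.527,.26,.075)&(X[...,2]>.0155)&(X[...,2]<.03); q=X[T]
    print(' walls+nuts rect',cv2.minAreaRect((q[:,:2]*1000).astype(np.float32)))
    tin=near(.5,-.03,.075)&(X[...,2]>.074); q=X[tin]; 
    print(' tin rim z',np.median(q[:,2]).round(4),'circle',cv2.minEnclosingCircle((q[:,:2]*1000).astype(np.float32)), len(q))
    kn=near(.48,-.25,.03)&(H<20)&(S>140)&(X[...,2]>.045); q=X[kn]
    k=q[q[:,2]>q[:,2].max()-.004]; print(' knob',len(q),'top',k.mean(0).round(4),q[:,2].max().round(4),cv2.minEnclosingCircle((k[:,:2]*1000).astype(np.float32)))
    co=near(.48,-.25,.035)&(V<90)&(X[...,2]>.034); q=X[co]; 
    if len(q)>5: print(' collar',len(q),np.percentile(q[:,2],[50,95]).round(4),cv2.minEnclosingCircle((q[:,:2]*1000).astype(np.float32)))
    bl=near(.48,-.25,.09)&(H>100)&(H<130)&(S>120); q=X[bl]; print(' blue',cv2.fitEllipse((q[cv2.convexHull((q[:,:2]*1000).astype(np.float32),returnPoints=False)[:,0],:2]*1000).astype(np.float32)),np.median(q[:,2]))
    u,v=proj(cam,[.48,-.25,.03]).astype(int); a=p[v-40:v+40,u-50:u+50]
    u,v=proj(cam,[.53,.26,.03]).astype(int); b=p[v-40:v+40,u-50:u+50]
    ims.append(np.hstack([a,b]))
cv2.imwrite('pics/crop1.png',cv2.resize(np.vstack(ims),None,fx=3.7,fy=3.7,interpolation=cv2.INTER_CUBIC)[:,:,::-1])
E
```

```text
scene plate 247 top [0.5878 0.2377 0.0649] zmax 0.0698 bbox [0.576 0.217 0.002] [0.6   0.257 0.07 ]
 rect ((587.5231323242188, 237.43222045898438), (38.24701690673828, 11.295502662658691), 69.67980194091797)
 walls+nuts rect ((531.6334228515625, 260.3349914550781), (67.96986389160156, 133.09017944335938), 67.70846557617188)
 tin rim z 0.08 circle ((497.1910095214844, -30.27911376953125), 61.491676330566406) 324
 knob 87 top [ 0.4796 -0.2463  0.0701] 0.0726 ((478.0614013671875, -247.02566528320312), 10.981080055236816)
 collar 110 [0.0398 0.0445] ((477.6539306640625, -245.1826171875), 28.599082946777344)
 blue ((477.1181945800781, -247.08689880371094), (144.65914916992188, 147.27420043945312), 120.8028793334961) 0.023126231579896614
top plate 59 top [0.5878 0.2352 0.0656] zmax 0.0706 bbox [0.577 0.216 0.026] [0.597 0.251 0.071]
 rect ((587.5267333984375, 234.64015197753906), (36.4555778503418, 8.1741304397583), 68.76110076904297)
 walls+nuts rect ((533.5369873046875, 258.3645935058594), (67.99114990234375, 127.26373291015625), 67.29753112792969)
 tin rim z 0.0799 circle ((500.8482360839844, -33.42274475097656), 60.061927795410156) 224
 knob 54 top [ 0.4782 -0.2489  0.0719] 0.0745 ((478.7154541015625, -248.96823120117188), 8.55219841003418)
 collar 73 [0.0397 0.0436] ((479.36700439453125, -247.57119750976562), 27.376615524291992)
 blue ((479.7377624511719, -248.13397216796875), (141.92515563964844, 144.9936981201172), 32.72409439086914) 0.022523405930153312
```

View pics/crop1.png

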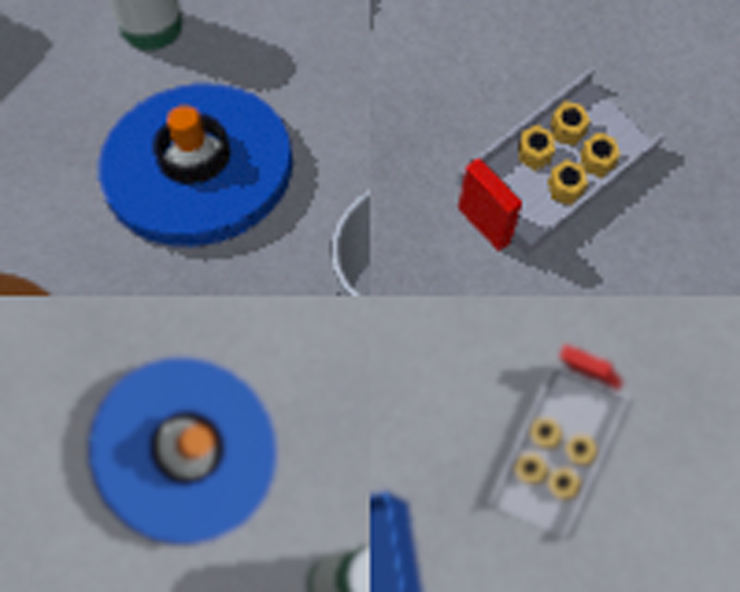

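The crop confirms it: the blue disc with the black collar and the orange knob standing in it is the nested pair, and the tray holds four nuts. Now I'll move towards the tray handle.

```bash
cat >> h.py <<'E'
from scipy.spatial.transform import Rotation as Ro
def delta(pos,rpy,frm=None):
    s=get_obs(); p,r=frm or (s['tool_pos'],s['tool_rot'])
    A=Ro.from_euler('xyz',r,degrees=True); B=Ro.from_euler('xyz',rpy,degrees=True)
    t=A.inv().apply(np.array(pos)-p)*1000; w=(A.inv()*B).as_rotvec(degrees=True)
    print('t',t.round(1),'w',w.round(1),'time',round(s['time_s'],2),'pos',np.array(p).round(4),'rot',np.array(r).round(2),'F',s['force'].round(1),'grip',round(s['grip_width'],4),round(s['grasp_force'],1))
E
python3 -m creep '[{"tx":35,"ty":-23,"gripper":1},{"tx":69,"ty":-45},{"tx":103,"ty":-68},{"tx":137,"ty":-90},{"tx":171,"ty":-113}]'
python3 -m creep '[{"tx":35,"ty":-23},{"tx":69,"ty":-45},{"tx":103,"ty":-68},{"tx":137,"ty":-90},{"tx":171,"ty":-113}]'
python3 -m creep '[{"tx":35,"ty":-23},{"tx":69,"ty":-45},{"tx":86,"ty":-76},{"tx":104,"ty":-113},{"tx":122,"ty":-150}]'
python3 -m creep '[{"tx":18,"ty":-37},{"tx":36,"ty":-74},{"tx":54,"ty":-111},{"tx":72,"ty":-148},{"tx":90,"ty":-185}]'
python3 -c "
from h import *
delta([.5875,.236,.12],[180,0,68])"
```

```text
t [ 631.5 -695.7  102.5] w [  0.    0.  -50.2] time 1.6 pos [ 0.1982 -0.6191  0.2226] rot [180.     0.    17.75] F [ 0.2 -0.   0.3] grip 0.0872 0.0validation failed for argument at $[0]...
validation failed for argument at $[0]...
validation failed for argument at $[0]...
validation failed for argument at $[0]...
```

```bash

python3 -m creep '[{"wx":0,"wy":0,"wz":0,"tx":35,"ty":-23,"tz":0,"gripper":1}]'; python3 -m creep '[{"tx":1,"ty":0,"tz":0,"wx":0,"wy":0,"wz":0,"gripper":1.0}]' 30; python3 -m creep --help | head -30
```

```text
time_s: 1.68
tool_pos: [0.216, -0.5922, 0.2216]
tool_rot: [179.9, 0.4, 17.0]
force: [-1.4, -0.3, 0.6]
grip_width: 0.0867
grasp_force: 0.0
time_s: 1.77
tool_pos: [0.2311, -0.5815, 0.2224]
tool_rot: [-179.8, -0.3, 18.1]
force: [3.1, 0.9, 0.4]
grip_width: 0.087
grasp_force: 0.0invalid input: not JSON, or not a number
```

```bash

python3 -m creep '[{"tx":34,"ty":-22,"tz":0,"wx":0,"wy":0,"wz":0,"gripper":1},{"tx":68,"ty":-45,"tz":0,"wx":0,"wy":0,"wz":0,"gripper":1},{"tx":102,"ty":-67,"tz":0,"wx":0,"wy":0,"wz":0,"gripper":1},{"tx":136,"ty":-90,"tz":0,"wx":0,"wy":0,"wz":0,"gripper":1},{"tx":170,"ty":-112,"tz":0,"wx":0,"wy":0,"wz":0,"gripper":1}]' >/dev/null
python3 -m creep '[{"tx":34,"ty":-22,"tz":0,"wx":0,"wy":0,"wz":0,"gripper":1},{"tx":68,"ty":-45,"tz":0,"wx":0,"wy":0,"wz":0,"gripper":1},{"tx":102,"ty":-67,"tz":0,"wx":0,"wy":0,"wz":0,"gripper":1},{"tx":136,"ty":-90,"tz":0,"wx":0,"wy":0,"wz":0,"gripper":1},{"tx":170,"ty":-112,"tz":0,"wx":0,"wy":0,"wz":0,"gripper":1}]' >/dev/null
python3 -m creep '[{"tx":34,"ty":-22,"tz":0,"wx":0,"wy":0,"wz":0,"gripper":1},{"tx":52,"ty":-57,"tz":0,"wx":0,"wy":0,"wz":0,"gripper":1},{"tx":70,"ty":-93,"tz":0,"wx":0,"wy":0,"wz":0,"gripper":1},{"tx":88,"ty":-130,"tz":0,"wx":0,"wy":0,"wz":0,"gripper":1},{"tx":106,"ty":-167,"tz":0,"wx":0,"wy":0,"wz":0,"gripper":1}]'
python3 -c "
from h import *
delta([.5875,.236,.12],[180,0,68])"
```

```text
time_s: 3.02
tool_pos: [0.531, -0.076, 0.2228]
tool_rot: [180.0, -0.0, 17.8]
force: [1.8, 0.4, -0.0]
grip_width: 0.0869
grasp_force: 0.0
t [ 148.9 -279.9  102.7] w [  0.   -0.  -50.2] time 3.02 pos [ 0.531  -0.076   0.2228] rot [ 1.7998e+02 -2.0000e-02  1.7750e+01] F [ 1.8  0.4 -0. ] grip 0.0869 0.0
```

```bash

python3 -m creep '[{"tx":17,"ty":-35,"tz":0,"wx":0,"wy":0,"wz":0,"gripper":1},{"tx":36,"ty":-70,"tz":0,"wx":0,"wy":0,"wz":0,"gripper":1},{"tx":55,"ty":-105,"tz":0,"wx":0,"wy":0,"wz":0,"gripper":1},{"tx":74,"ty":-140,"tz":0,"wx":0,"wy":0,"wz":0,"gripper":1},{"tx":93,"ty":-175,"tz":0,"wx":0,"wy":0,"wz":0,"gripper":1}]' >/dev/null
python3 -m creep '[{"tx":15,"ty":-30,"tz":0,"wx":0,"wy":0,"wz":-7,"gripper":1},{"tx":30,"ty":-58,"tz":10,"wx":0,"wy":0,"wz":-14,"gripper":1},{"tx":44,"ty":-82,"tz":25,"wx":0,"wy":0,"wz":-21,"gripper":1},{"tx":53,"ty":-98,"tz":45,"wx":0,"wy":0,"wz":-28,"gripper":1},{"tx":56,"ty":-105,"tz":60,"wx":0,"wy":0,"wz":-35,"gripper":1}]' >/dev/null
python3 -c "
from h import *
delta([.5875,.236,.027],[180,0,68])"
```

```text
t [ -1.6   2.4 134.5] w [ -0.1  -0.1 -14.6] time 3.85 pos [0.5866 0.2384 0.1615] rot [-1.7989e+02 -1.0000e-01  5.3350e+01] F [-0.8 -0.8 -0.8] grip 0.0871 0.0
```

```bash

python3 -m creep '[{"tx":-1,"ty":2,"tz":15,"wx":0,"wy":0,"wz":-7,"gripper":0},{"tx":-1,"ty":2,"tz":30,"wx":0,"wy":0,"wz":-14,"gripper":0},{"tx":-1,"ty":2,"tz":45,"wx":0,"wy":0,"wz":-15,"gripper":0},{"tx":-1,"ty":2,"tz":60,"wx":0,"wy":0,"wz":-15,"gripper":0},{"tx":-1,"ty":2,"tz":60,"wx":0,"wy":0,"wz":-15,"gripper":0}]' 30
python3 - <<'E'
from h import *
delta([.5875,.236,.027],[180,0,68])
p,d=shot('scene'); q,_=shot('top')
u,v=proj('scene',[.57,.24,.08]).astype(int); a=p[v-60:v+60,u-75:u+75]
u,v=proj('top',[.57,.24,.08]).astype(int); b=q[v-60:v+60,u-75:u+75]
cv2.imwrite('pics/c2.png',cv2.resize(np.hstack([a,b]),None,fx=2.6,fy=2.6)[:,:,::-1])
E
```

```text
time_s: 4.27
tool_pos: [0.5866, 0.2306, 0.0989]
tool_rot: [-179.8, 0.2, 67.6]
force: [0.3, -0.7, 0.1]
grip_width: 0.0615
grasp_force: 0.0
t [ 5.6 -0.9 71.9] w [-0.2  0.2 -0.4] time 4.27 pos [0.5866 0.2306 0.0989] rot [-179.78    0.21   67.56] F [ 0.3 -0.7  0.1] grip 0.0615 0.0
```

View pics/c2.png

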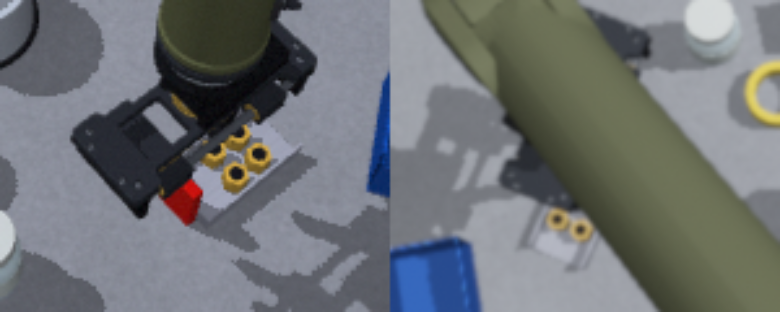

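```bash

python3 -m creep '[{"tx":5,"ty":-1,"tz":15,"wx":0,"wy":0,"wz":0,"gripper":0},{"tx":5,"ty":-1,"tz":35,"wx":0,"wy":0,"wz":0,"gripper":0},{"tx":5,"ty":-1,"tz":55,"wx":0,"wy":0,"wz":0,"gripper":0},{"tx":5,"ty":-1,"tz":70,"wx":0,"wy":0,"wz":0,"gripper":0},{"tx":5,"ty":-1,"tz":71,"wx":0,"wy":0,"wz":0,"gripper":0}]'
python3 -c "
from h import *
delta([.5875,.236,.027],[180,0,68])"
python3 -m creep '[{"tx":0,"ty":0,"tz":0,"wx":0,"wy":0,"wz":0,"gripper":-1},{"tx":0,"ty":0,"tz":0,"wx":0,"wy":0,"wz":0,"gripper":-1},{"tx":0,"ty":0,"tz":0,"wx":0,"wy":0,"wz":0,"gripper":-1},{"tx":0,"ty":0,"tz":0,"wx":0,"wy":0,"wz":0,"gripper":-1},{"tx":0,"ty":0,"tz":0,"wx":0,"wy":0,"wz":0,"gripper":-1}]' 45
```

```text
time_s: 4.78
tool_pos: [0.5876, 0.2363, 0.0284]
tool_rot: [-179.8, 0.2, 67.7]
force: [0.0, -1.2, -1.0]
grip_width: 0.0437
grasp_force: 0.0
t [-0.3  0.   1.4] w [-0.2  0.2 -0.3] time 4.78 pos [0.5876 0.2363 0.0284] rot [-179.81    0.18   67.73] F [ 0.  -1.2 -1. ] grip 0.0437 0.0
time_s: 5.2
tool_pos: [0.59, 0.2373, 0.0326]
tool_rot: [179.9, -0.1, 67.7]
force: [0.2, -0.1, -0.0]
grip_width: 0.0183
grasp_force: 0.0
```

```bash

python3 -m creep '[{"tx":0,"ty":0,"tz":0,"wx":0,"wy":0,"wz":0,"gripper":-1},{"tx":0,"ty":0,"tz":0,"wx":0,"wy":0,"wz":0,"gripper":-1},{"tx":0,"ty":0,"tz":0,"wx":0,"wy":0,"wz":0,"gripper":-1}]' 45
python3 -m creep '[{"tx":0,"ty":0,"tz":-4,"wx":0,"wy":0,"wz":0,"gripper":-1},{"tx":0,"ty":0,"tz":-13,"wx":0,"wy":0,"wz":0,"gripper":-1},{"tx":0,"ty":0,"tz":-27,"wx":0,"wy":0,"wz":0,"gripper":-1},{"tx":0,"ty":0,"tz":-45,"wx":0,"wy":0,"wz":0,"gripper":-1},{"tx":0,"ty":0,"tz":-65,"wx":0,"wy":0,"wz":0,"gripper":-1}]'
python3 -m creep '[{"tx":0,"ty":0,"tz":-20,"wx":0,"wy":0,"wz":0,"gripper":-1},{"tx":0,"ty":0,"tz":-40,"wx":0,"wy":0,"wz":0,"gripper":-1},{"tx":0,"ty":0,"tz":-55,"wx":0,"wy":0,"wz":0,"gripper":-1},{"tx":0,"ty":0,"tz":-65,"wx":0,"wy":0,"wz":0,"gripper":-1},{"tx":0,"ty":0,"tz":-68,"wx":0,"wy":0,"wz":0,"gripper":-1}]'
python3 -c "
from h import *
u=np.array([np.cos(np.radians(-22)),np.sin(np.radians(-22))]); lip=np.array([.499,-.032])+.03*u
for a in (0,12,25,40,55):
    r=np.radians(a); c,s=np.cos(r),np.sin(r); g=np.r_[lip+(.126*c-.043*s)*u,.108+.126*s+.043*c]
    B=Ro.from_euler('xyz',[180,0,68],degrees=True)*Ro.from_rotvec([-a,0,0],degrees=True)
    t=g+.019*B.apply([0,0,1]); print(a,t.round(3),end=' '); delta(t,B.as_euler('xyz',degrees=True))
s=get_obs();print(s['qpos'].round(1))
"
```

```text
time_s: 5.45
tool_pos: [0.5894, 0.2374, 0.0322]
tool_rot: [180.0, -0.0, 67.8]
force: [-1.3, 0.2, 3.7]
grip_width: 0.0118
grasp_force: 45.0
time_s: 5.87
tool_pos: [0.5889, 0.2367, 0.0973]
tool_rot: [-180.0, 0.1, 67.8]
force: [0.4, 0.0, -2.9]
grip_width: 0.0115
grasp_force: 45.0
time_s: 6.28
tool_pos: [0.5903, 0.2376, 0.1673]
tool_rot: [179.8, -0.1, 67.8]
force: [-0.0, 0.4, -2.4]
grip_width: 0.0117
grasp_force: 45.0
0 [ 0.644 -0.09   0.132] t [-283.5  173.5   35.2] w [ 0.2 -0.1 -0.2] time 6.28 pos [0.5903 0.2376 0.1673] rot [ 1.7983e+02 -1.3000e-01  6.7750e+01] F [-0.   0.4 -2.4] grip 0.0117 45.0
12 [ 0.636 -0.088  0.158] t [-283.5  165.8    9.5] w [-11.8  -0.1  -0.3] time 6.28 pos [0.5903 0.2376 0.1673] rot [ 1.7983e+02 -1.3000e-01  6.7750e+01] F [-0.   0.4 -2.4] grip 0.0117 45.0
25 [ 0.623 -0.082  0.183] t [-283.5  151.7  -15.9] w [-24.8  -0.1  -0.3] time 6.28 pos [0.5903 0.2376 0.1673] rot [ 1.7983e+02 -1.3000e-01  6.7750e+01] F [-0.   0.4 -2.4] grip 0.0117 45.0
40 [ 0.602 -0.074  0.207] t [-283.6  128.8  -40.4] w [-39.8  -0.   -0.3] time 6.28 pos [0.5903 0.2376 0.1673] rot [ 1.7983e+02 -1.3000e-01  6.7750e+01] F [-0.   0.4 -2.4] grip 0.0117 45.0
55 [ 0.576 -0.063  0.225] t [-283.7  100.4  -58. ] w [-54.8   0.   -0.3] time 6.28 pos [0.5903 0.2376 0.1673] rot [ 1.7983e+02 -1.3000e-01  6.7750e+01] F [-0.   0.4 -2.4] grip 0.0117 45.0
[ 12.2  25.3 -47.7  88.3  19.2  74.7 -60. ]
```

```bash

python3 -m creep '[{"tx":-5,"ty":3,"tz":0,"wx":0,"wy":0,"wz":0,"gripper":-1},{"tx":-15,"ty":9,"tz":0,"wx":0,"wy":0,"wz":0,"gripper":-1},{"tx":-31,"ty":19,"tz":0,"wx":0,"wy":0,"wz":0,"gripper":-1},{"tx":-50,"ty":30,"tz":0,"wx":0,"wy":0,"wz":0,"gripper":-1},{"tx":-68,"ty":42,"tz":0,"wx":0,"wy":0,"wz":0,"gripper":-1}]' >/dev/null
python3 -m creep '[{"tx":-19,"ty":11,"tz":0,"wx":0,"wy":0,"wz":0,"gripper":-1},{"tx":-38,"ty":23,"tz":0,"wx":0,"wy":0,"wz":0,"gripper":-1},{"tx":-56,"ty":34,"tz":0,"wx":0,"wy":0,"wz":0,"gripper":-1},{"tx":-75,"ty":46,"tz":0,"wx":0,"wy":0,"wz":0,"gripper":-1},{"tx":-94,"ty":57,"tz":0,"wx":0,"wy":0,"wz":0,"gripper":-1}]' >/dev/null
python3 -m creep '[{"tx":-19,"ty":11,"tz":0,"wx":0,"wy":0,"wz":0,"gripper":-1},{"tx":-38,"ty":23,"tz":0,"wx":0,"wy":0,"wz":0,"gripper":-1},{"tx":-56,"ty":34,"tz":0,"wx":0,"wy":0,"wz":0,"gripper":-1},{"tx":-73,"ty":45,"tz":0,"wx":0,"wy":0,"wz":0,"gripper":-1},{"tx":-87,"ty":53,"tz":0,"wx":0,"wy":0,"wz":0,"gripper":-1}]' >/dev/null
python3 -m creep '[{"tx":-10,"ty":6,"tz":0,"wx":0,"wy":0,"wz":0,"gripper":-1},{"tx":-19,"ty":12,"tz":0,"wx":0,"wy":0,"wz":0,"gripper":-1},{"tx":-26,"ty":16,"tz":0,"wx":0,"wy":0,"wz":0,"gripper":-1},{"tx":-31,"ty":19,"tz":0,"wx":0,"wy":0,"wz":0,"gripper":-1},{"tx":-34,"ty":20,"tz":0,"wx":0,"wy":0,"wz":0,"gripper":-1}]'
cat > pour.py <<'E'
from h import *
u=np.array([np.cos(np.radians(-22)),np.sin(np.radians(-22))]); lip=np.array([.499,-.032])+.03*u
for a in (0,12,19,26,33,40,47,54,61):
    r=np.radians(a); c,s=np.cos(r),np.sin(r); g=np.r_[lip+(.126*c-.048*s)*u,.108+.126*s+.048*c]
    B=Ro.from_euler('xyz',[180,0,68],degrees=True)*Ro.from_rotvec([-a,0,0],degrees=True)
    t=g+.019*B.apply([0,0,1]); print(a,end=' '); delta(t,B.as_euler('xyz',degrees=True))
E
python3 - <<'E'
import pour
from h import *
p,d=shot('scene','s3')
E
```

```text
time_s: 7.95
tool_pos: [0.6415, -0.0903, 0.1644]
tool_rot: [-180.0, -0.0, 67.8]
force: [0.0, -0.2, -3.4]
grip_width: 0.012
grasp_force: 45.0
0 t [ 0.7  2.  27.4] w [-0.  -0.  -0.2] time 7.95 pos [ 0.6415 -0.0903  0.1644] rot [-1.800e+02 -1.000e-02  6.776e+01] F [ 0.  -0.2 -3.4] grip 0.012 45.0
12 t [ 0.6 -6.7  1.9] w [-12.    0.   -0.2] time 7.95 pos [ 0.6415 -0.0903  0.1644] rot [-1.800e+02 -1.000e-02  6.776e+01] F [ 0.  -0.2 -3.4] grip 0.012 45.0
19 t [  0.6 -14.3 -12. ] w [-19.    0.   -0.2] time 7.95 pos [ 0.6415 -0.0903  0.1644] rot [-1.800e+02 -1.000e-02  6.776e+01] F [ 0.  -0.2 -3.4] grip 0.012 45.0
26 t [  0.6 -23.4 -24.9] w [-26.    0.   -0.2] time 7.95 pos [ 0.6415 -0.0903  0.1644] rot [-1.800e+02 -1.000e-02  6.776e+01] F [ 0.  -0.2 -3.4] grip 0.012 45.0
33 t [  0.5 -34.1 -36.5] w [-33.    0.1  -0.2] time 7.95 pos [ 0.6415 -0.0903  0.1644] rot [-1.800e+02 -1.000e-02  6.776e+01] F [ 0.  -0.2 -3.4] grip 0.012 45.0
40 t [  0.5 -46.1 -46.8] w [-40.    0.1  -0.2] time 7.95 pos [ 0.6415 -0.0903  0.1644] rot [-1.800e+02 -1.000e-02  6.776e+01] F [ 0.  -0.2 -3.4] grip 0.012 45.0
47 t [  0.4 -59.2 -55.5] w [-47.    0.1  -0.2] time 7.95 pos [ 0.6415 -0.0903  0.1644] rot [-1.800e+02 -1.000e-02  6.776e+01] F [ 0.  -0.2 -3.4] grip 0.012 45.0
54 t [  0.4 -73.4 -62.5] w [-54.    0.1  -0.2] time 7.95 pos [ 0.6415 -0.0903  0.1644] rot [-1.800e+02 -1.000e-02  6.776e+01] F [ 0.  -0.2 -3.4] grip 0.012 45.0
61 t [  0.3 -88.2 -67.8] w [-61.    0.1  -0.2] time 7.95 pos [ 0.6415 -0.0903  0.1644] rot [-1.800e+02 -1.000e-02  6.776e+01] F [ 0.  -0.2 -3.4] grip 0.012 45.0
```

View pics/s3.png

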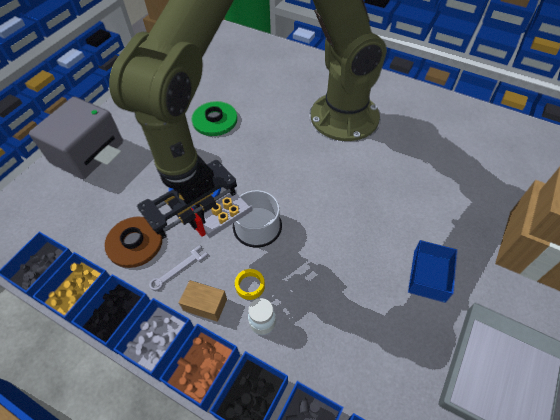

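```bash

python3 -m creep '[{"tx":0,"ty":-2,"tz":15,"wx":-6,"wy":0,"wz":0,"gripper":-1},{"tx":0,"ty":-7,"tz":2,"wx":-12,"wy":0,"wz":0,"gripper":-1},{"tx":0,"ty":-13,"tz":-9,"wx":-17,"wy":0,"wz":0,"gripper":-1},{"tx":0,"ty":-17,"tz":-16,"wx":-21,"wy":0,"wz":0,"gripper":-1},{"tx":0,"ty":-22,"tz":-23,"wx":-25,"wy":0,"wz":0,"gripper":-1}]' 
python3 - <<'E'
import pour
E
```

```text
time_s: 8.42
tool_pos: [0.6204, -0.0797, 0.188]
tool_rot: [154.8, 0.0, 67.9]
force: [0.1, -0.2, -3.2]
grip_width: 0.0117
grasp_force: 45.0
0 t [-1.2  1.5 57. ] w [25.2  0.1 -0.1] time 8.42 pos [ 0.6204 -0.0797  0.188 ] rot [1.5482e+02 3.0000e-02 6.7880e+01] F [ 0.1 -0.2 -3.2] grip 0.0117 45.0
12 t [-1.2  4.4 30.2] w [13.2  0.1 -0.1] time 8.42 pos [ 0.6204 -0.0797  0.188 ] rot [1.5482e+02 3.0000e-02 6.7880e+01] F [ 0.1 -0.2 -3.2] grip 0.0117 45.0
19 t [-1.2  3.5 14.4] w [ 6.2  0.1 -0.1] time 8.42 pos [ 0.6204 -0.0797  0.188 ] rot [1.5482e+02 3.0000e-02 6.7880e+01] F [ 0.1 -0.2 -3.2] grip 0.0117 45.0
26 t [-1.3  0.7 -1.1] w [-0.8  0.1 -0.1] time 8.42 pos [ 0.6204 -0.0797  0.188 ] rot [1.5482e+02 3.0000e-02 6.7880e+01] F [ 0.1 -0.2 -3.2] grip 0.0117 45.0
33 t [ -1.3  -4.  -16.2] w [-7.8  0.1 -0.1] time 8.42 pos [ 0.6204 -0.0797  0.188 ] rot [1.5482e+02 3.0000e-02 6.7880e+01] F [ 0.1 -0.2 -3.2] grip 0.0117 45.0
40 t [ -1.3 -10.5 -30.6] w [-14.8   0.1  -0.1] time 8.42 pos [ 0.6204 -0.0797  0.188 ] rot [1.5482e+02 3.0000e-02 6.7880e+01] F [ 0.1 -0.2 -3.2] grip 0.0117 45.0
47 t [ -1.4 -18.7 -44.1] w [-21.8   0.1  -0.1] time 8.42 pos [ 0.6204 -0.0797  0.188 ] rot [1.5482e+02 3.0000e-02 6.7880e+01] F [ 0.1 -0.2 -3.2] grip 0.0117 45.0
54 t [ -1.4 -28.5 -56.5] w [-28.8   0.1  -0.1] time 8.42 pos [ 0.6204 -0.0797  0.188 ] rot [1.5482e+02 3.0000e-02 6.7880e+01] F [ 0.1 -0.2 -3.2] grip 0.0117 45.0
61 t [ -1.4 -39.7 -67.6] w [-35.8   0.1  -0.1] time 8.42 pos [ 0.6204 -0.0797  0.188 ] rot [1.5482e+02 3.0000e-02 6.7880e+01] F [ 0.1 -0.2 -3.2] grip 0.0117 45.0
```

Continue the tilt with small steps, then steeper, watching the weight on the wrist.

```bash

python3 -m creep '[{"tx":0,"ty":-1,"tz":-6,"wx":-3,"wy":0,"wz":0,"gripper":-1},{"tx":0,"ty":-3,"tz":-12,"wx":-6,"wy":0,"wz":0,"gripper":-1},{"tx":0,"ty":-4,"tz":-16,"wx":-8,"wy":0,"wz":0,"gripper":-1},{"tx":0,"ty":-4,"tz":-16,"wx":-8,"wy":0,"wz":0,"gripper":-1},{"tx":0,"ty":-4,"tz":-16,"wx":-8,"wy":0,"wz":0,"gripper":-1}]' | grep -E 'force|rot'
python3 -m creep '[{"tx":0,"ty":-3,"tz":-9,"wx":-4,"wy":0,"wz":0,"gripper":-1},{"tx":0,"ty":-7,"tz":-15,"wx":-7,"wy":0,"wz":0,"gripper":-1},{"tx":0,"ty":-10,"tz":-20,"wx":-10,"wy":0,"wz":0,"gripper":-1},{"tx":0,"ty":-15,"tz":-27,"wx":-14,"wy":0,"wz":0,"gripper":-1},{"tx":0,"ty":-15,"tz":-27,"wx":-14,"wy":0,"wz":0,"gripper":-1}]' | grep -E 'force|rot'
python3 - <<'E'
import pour
from h import *
p,d=shot('scene'); q,e=shot('top')
a=p[130:280,140:340]; b=q[130:280,200:400]
cv2.imwrite('pics/c4.png',cv2.resize(np.hstack([a,b]),None,fx=2,fy=2)[:,:,::-1])
E
```

```text
tool_rot: [147.0, 0.1, 67.9]
force: [0.3, -0.6, -1.1]
grasp_force: 45.0
tool_rot: [133.0, 0.1, 67.7]
force: [0.1, 0.2, -2.4]
grasp_force: 45.0
0 t [  1.1 -12.3  98.5] w [47.   0.2 -0.2] time 9.25 pos [ 0.5844 -0.0672  0.2132] rot [1.3303e+02 1.1000e-01 6.7720e+01] F [ 0.1  0.2 -2.4] grip 0.0117 45.0
12 t [ 1.   0.4 74.6] w [35.   0.2 -0.2] time 9.25 pos [ 0.5844 -0.0672  0.2132] rot [1.3303e+02 1.1000e-01 6.7720e+01] F [ 0.1  0.2 -2.4] grip 0.0117 45.0
19 t [ 1.   5.4 59.7] w [28.   0.2 -0.2] time 9.25 pos [ 0.5844 -0.0672  0.2132] rot [1.3303e+02 1.1000e-01 6.7720e+01] F [ 0.1  0.2 -2.4] grip 0.0117 45.0
26 t [ 0.9  8.5 44.2] w [21.   0.3 -0.2] time 9.25 pos [ 0.5844 -0.0672  0.2132] rot [1.3303e+02 1.1000e-01 6.7720e+01] F [ 0.1  0.2 -2.4] grip 0.0117 45.0
33 t [ 0.8  9.8 28.5] w [14.   0.3 -0.1] time 9.25 pos [ 0.5844 -0.0672  0.2132] rot [1.3303e+02 1.1000e-01 6.7720e+01] F [ 0.1  0.2 -2.4] grip 0.0117 45.0
40 t [ 0.8  9.1 12.7] w [ 7.   0.3 -0.1] time 9.25 pos [ 0.5844 -0.0672  0.2132] rot [1.3303e+02 1.1000e-01 6.7720e+01] F [ 0.1  0.2 -2.4] grip 0.0117 45.0
47 t [ 0.7  6.5 -2.9] w [-0.   0.3 -0.1] time 9.25 pos [ 0.5844 -0.0672  0.2132] rot [1.3303e+02 1.1000e-01 6.7720e+01] F [ 0.1  0.2 -2.4] grip 0.0117 45.0
54 t [  0.6   2.  -18. ] w [-7.   0.3 -0.1] time 9.25 pos [ 0.5844 -0.0672  0.2132] rot [1.3303e+02 1.1000e-01 6.7720e+01] F [ 0.1  0.2 -2.4] grip 0.0117 45.0
61 t [  0.5  -4.3 -32.5] w [-14.    0.3  -0.1] time 9.25 pos [ 0.5844 -0.0672  0.2132] rot [1.3303e+02 1.1000e-01 6.7720e+01] F [ 0.1  0.2 -2.4] grip 0.0117 45.0
```

View pics/c4.png

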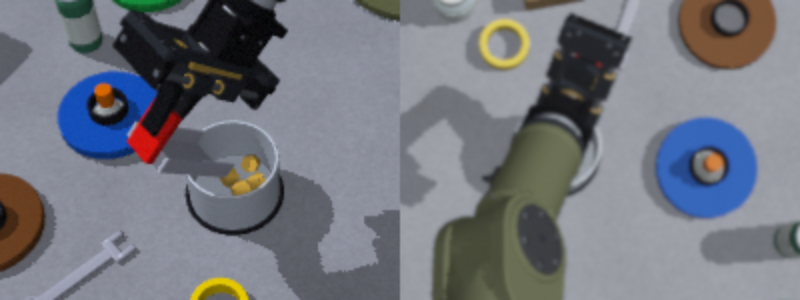

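```bash

python3 -m creep '[{"tx":0,"ty":3,"tz":15,"wx":7,"wy":0,"wz":0,"gripper":-1},{"tx":0,"ty":3,"tz":31,"wx":14,"wy":0,"wz":0,"gripper":-1},{"tx":0,"ty":2,"tz":47,"wx":21,"wy":0,"wz":0,"gripper":-1},{"tx":0,"ty":-1,"tz":62,"wx":28,"wy":0,"wz":0,"gripper":-1},{"tx":0,"ty":-6,"tz":77,"wx":35,"wy":0,"wz":0,"gripper":-1}]' >/dev/null
python3 - <<'E'
from h import *
delta([.6415,-.0903,.165],[180,0,68])
p,d=shot('scene'); q,e=shot('top')
for cam in('scene','top'):
  for r in nets.place_of('nut0_center',cam): print(np.round(r['point'],3),round(r['confidence'],2))
E
```

```text
t [-1.1  6.  -4.4] w [11.8 -0.2 -0.2] time 9.77 pos [ 0.6373 -0.0874  0.1595] rot [168.18  -0.2   67.79] F [ 1.1  0.5 -1.2] grip 0.0117 45.0
[ 0.489 -0.047  0.016] 0.43
[ 0.488 -0.048  0.017] 0.52
```

```bash

python3 -m creep '[{"tx":0,"ty":4,"tz":-5,"wx":6,"wy":0,"wz":0,"gripper":-1},{"tx":0,"ty":6,"tz":-8,"wx":12,"wy":0,"wz":0,"gripper":-1}]' >/dev/null
python3 -m creep '[{"tx":10,"ty":-6,"tz":0,"wx":0,"wy":0,"wz":0,"gripper":-1},{"tx":30,"ty":-18,"tz":0,"wx":0,"wy":0,"wz":0,"gripper":-1},{"tx":56,"ty":-34,"tz":0,"wx":0,"wy":0,"wz":0,"gripper":-1},{"tx":83,"ty":-51,"tz":0,"wx":0,"wy":0,"wz":0,"gripper":-1},{"tx":110,"ty":-67,"tz":0,"wx":0,"wy":0,"wz":0,"gripper":-1}]' >/dev/null
python3 -m creep '[{"tx":27,"ty":-16,"tz":0,"wx":0,"wy":0,"wz":0,"gripper":-1},{"tx":54,"ty":-32,"tz":0,"wx":0,"wy":0,"wz":0,"gripper":-1},{"tx":80,"ty":-48,"tz":0,"wx":0,"wy":0,"wz":0,"gripper":-1},{"tx":105,"ty":-64,"tz":0,"wx":0,"wy":0,"wz":0,"gripper":-1},{"tx":128,"ty":-78,"tz":0,"wx":0,"wy":0,"wz":0,"gripper":-1}]' >/dev/null
python3 -m creep '[{"tx":18,"ty":-11,"tz":8,"wx":0,"wy":0,"wz":0,"gripper":-1},{"tx":32,"ty":-19,"tz":20,"wx":0,"wy":0,"wz":0,"gripper":-1},{"tx":41,"ty":-25,"tz":35,"wx":0,"wy":0,"wz":0,"gripper":-1},{"tx":45,"ty":-28,"tz":55,"wx":0,"wy":0,"wz":0,"gripper":-1},{"tx":45,"ty":-28,"tz":70,"wx":0,"wy":0,"wz":0,"gripper":-1}]' >/dev/null
python3 - <<'E'
from h import *
delta([.589,.2372,.0325],[180,0,67.8])
p,d=shot('scene'); q,e=shot('top')
for cam in('scene','top'):
  for r in nets.place_of('nut0_center',cam): print(np.round(r['point'],3),round(r['confidence'],2))
delta([.589,.2372,.0325],[180,0,67.8])
E
```

```text
t [-1.5  5.6 64.5] w [ 0.1 -0.1  0.1] time 11.38 pos [0.5842 0.2407 0.097 ] rot [ 1.7989e+02 -1.0000e-01  6.7940e+01] F [-0.4 -0.8 -2.9] grip 0.0117 45.0
[ 0.459 -0.031  0.018] 0.69
[ 0.481 -0.252  0.052] 0.62
[ 0.487 -0.042  0.015] 0.55
[ 0.489 -0.048  0.018] 0.57
[ 0.475 -0.25   0.015] 0.25
t [ 0.4  3.4 65.2] w [ 0.1 -0.  -0.1] time 11.58 pos [0.5856 0.2381 0.0977] rot [ 1.7992e+02 -1.0000e-02  6.7730e+01] F [ 0.3  0.3 -1.7] grip 0.0114 45.0
```

```bash

python3 -m creep '[{"tx":0,"ty":3,"tz":15,"wx":0,"wy":0,"wz":0,"gripper":-1},{"tx":0,"ty":3,"tz":33,"wx":0,"wy":0,"wz":0,"gripper":-1},{"tx":0,"ty":3,"tz":48,"wx":0,"wy":0,"wz":0,"gripper":-1},{"tx":0,"ty":3,"tz":57,"wx":0,"wy":0,"wz":0,"gripper":-1},{"tx":0,"ty":3,"tz":61,"wx":0,"wy":0,"wz":0,"gripper":-1}]' >/dev/null
python3 -m creep '[{"tx":0,"ty":0,"tz":1,"wx":0,"wy":0,"wz":0,"gripper":-1},{"tx":0,"ty":0,"tz":2,"wx":0,"wy":0,"wz":0,"gripper":-1},{"tx":0,"ty":0,"tz":2,"wx":0,"wy":0,"wz":0,"gripper":-1}]'
python3 -m creep '[{"tx":0,"ty":0,"tz":1,"wx":0,"wy":0,"wz":0,"gripper":-1},{"tx":0,"ty":0,"tz":1,"wx":0,"wy":0,"wz":0,"gripper":-1},{"tx":0,"ty":0,"tz":1,"wx":0,"wy":0,"wz":0,"gripper":-1}]'
```

```text
time_s: 12.25
tool_pos: [0.5889, 0.2379, 0.0348]
tool_rot: [179.9, -0.1, 67.7]
force: [-0.7, -0.3, -1.5]
grip_width: 0.012
grasp_force: 45.0
time_s: 12.5
tool_pos: [0.5885, 0.2377, 0.0334]
tool_rot: [180.0, -0.0, 67.8]
force: [-0.1, -0.6, -0.6]
grip_width: 0.0117
grasp_force: 45.0
```

Nearly touching. I'll go one more millimetre, open to about half, retreat upward, and look.

```bash

python3 -m creep '[{"tx":0,"ty":0,"tz":1,"wx":0,"wy":0,"wz":0,"gripper":-1},{"tx":0,"ty":0,"tz":1,"wx":0,"wy":0,"wz":0,"gripper":-1}]'
python3 -m creep '[{"tx":0,"ty":0,"tz":1,"wx":0,"wy":0,"wz":0,"gripper":0},{"tx":0,"ty":0,"tz":1,"wx":0,"wy":0,"wz":0,"gripper":0},{"tx":0,"ty":0,"tz":1,"wx":0,"wy":0,"wz":0,"gripper":0},{"tx":0,"ty":0,"tz":-4,"wx":0,"wy":0,"wz":0,"gripper":0},{"tx":0,"ty":0,"tz":-14,"wx":0,"wy":0,"wz":0,"gripper":0}]'
python3 -m creep '[{"tx":0,"ty":0,"tz":-30,"wx":0,"wy":0,"wz":0,"gripper":0},{"tx":0,"ty":0,"tz":-70,"wx":0,"wy":0,"wz":0,"gripper":0},{"tx":0,"ty":0,"tz":-110,"wx":0,"wy":0,"wz":0,"gripper":0},{"tx":0,"ty":0,"tz":-140,"wx":0,"wy":0,"wz":0,"gripper":0},{"tx":0,"ty":0,"tz":-160,"wx":0,"wy":0,"wz":0,"gripper":0}]'
python3 - <<'E'
from h import *
p,d=shot('scene'); q,e=shot('top')
a=p[150:310,200:400]; u,v=proj('top',[.53,.15,.05]).astype(int); b=q[v-80:v+80,u-70:u+130]
cv2.imwrite('pics/c5.png',cv2.resize(np.hstack([a,b]),None,fx=2,fy=2)[:,:,::-1])
delta([.56,0,.20],[180,0,67.8])
E
```

```text
time_s: 12.67
tool_pos: [0.5884, 0.2376, 0.0322]
tool_rot: [180.0, -0.0, 67.7]
force: [0.5, -0.1, -1.4]
grip_width: 0.0115
grasp_force: 45.0
time_s: 13.08
tool_pos: [0.5873, 0.2371, 0.0453]
tool_rot: [-179.9, 0.1, 67.8]
force: [0.6, -0.7, 0.5]
grip_width: 0.0369
grasp_force: 0.0
time_s: 13.5
tool_pos: [0.5895, 0.2387, 0.2117]
tool_rot: [179.7, -0.2, 67.8]
force: [0.2, 1.4, -0.0]
grip_width: 0.0433
grasp_force: 0.0
t [-233.    62.3   11.2] w [ 0.4 -0.4 -0. ] time 13.6 pos [0.5905 0.2392 0.2123] rot [179.59  -0.36  67.76] F [ 0.7 -0.   0.3] grip 0.0434 0.0
```

View pics/c5.png

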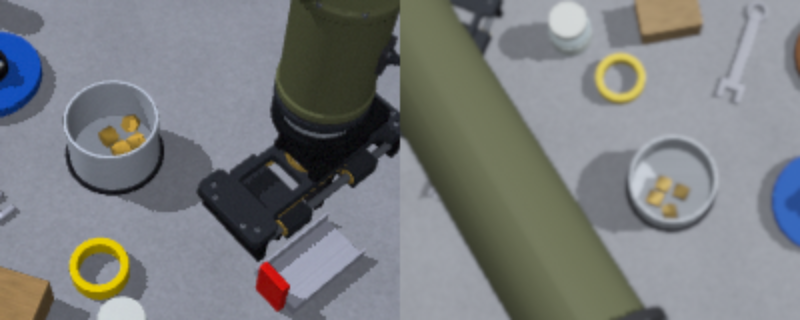

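The crop shows four nuts lying in the tin around (122,135) and the tray empty and upright at (315,262). Now I'll go over to the knob.

```bash

python3 -m creep '[{"tx":-20,"ty":3,"tz":0,"wx":0,"wy":0,"wz":0,"gripper":0.2},{"tx":-59,"ty":10,"tz":0,"wx":0,"wy":0,"wz":0,"gripper":0.2},{"tx":-98,"ty":16,"tz":0,"wx":0,"wy":0,"wz":0,"gripper":0.2},{"tx":-137,"ty":22,"tz":0,"wx":0,"wy":0,"wz":0,"gripper":0.2},{"tx":-176,"ty":29,"tz":0,"wx":0,"wy":0,"wz":0,"gripper":0.2}]' >/dev/null
python3 -m creep '[{"tx":-39,"ty":6,"tz":0,"wx":0,"wy":0,"wz":7,"gripper":0.2},{"tx":-78,"ty":13,"tz":0,"wx":0,"wy":0,"wz":14,"gripper":0.2},{"tx":-117,"ty":19,"tz":0,"wx":0,"wy":0,"wz":21,"gripper":0.2},{"tx":-156,"ty":26,"tz":0,"wx":0,"wy":0,"wz":28,"gripper":0.2},{"tx":-195,"ty":32,"tz":0,"wx":0,"wy":0,"wz":35,"gripper":0.2}]' 
python3 -m creep '[{"tx":0,"ty":0,"tz":0,"wx":0,"wy":0,"wz":0,"gripper":0.2}]' >/dev/null
python3 -c "
from h import *
delta([.4785,-.248,.12],[180,0,20])"
```

```text
time_s: 14.43
tool_pos: [0.5031, -0.1306, 0.2059]
tool_rot: [180.0, 0.0, 32.4]
force: [0.2, -1.1, -0.1]
grip_width: 0.052
grasp_force: 0.0
t [-76.1  80.6  86.1] w [ 0.2  0.2 11.7] time 14.52 pos [ 0.501  -0.139   0.2055] rot [179.84   0.25  31.74] F [-0.3 -0.3  0.1] grip 0.0521 0.0
```

```bash

python3 -m creep '[{"tx":-26,"ty":28,"tz":0,"wx":0,"wy":0,"wz":6,"gripper":0.2},{"tx":-50,"ty":54,"tz":10,"wx":0,"wy":0,"wz":12,"gripper":0.2},{"tx":-67,"ty":71,"tz":35,"wx":0,"wy":0,"wz":12,"gripper":0.2},{"tx":-76,"ty":81,"tz":65,"wx":0,"wy":0,"wz":12,"gripper":0.2},{"tx":-76,"ty":81,"tz":86,"wx":0,"wy":0,"wz":12,"gripper":0.2}]' >/dev/null
python3 -m creep '[{"tx":0,"ty":0,"tz":0,"wx":0,"wy":0,"wz":0,"gripper":0.2},{"tx":0,"ty":0,"tz":0,"wx":0,"wy":0,"wz":0,"gripper":0.2},{"tx":0,"ty":0,"tz":0,"wx":0,"wy":0,"wz":0,"gripper":0.2}]' >/dev/null
python3 - <<'E'
from h import *
delta([.4785,-.248,.045],[180,0,20])
p,d=shot('scene'); delta([.4785,-.248,.045],[180,0,20]); q,e=shot('top'); delta([.4785,-.248,.045],[180,0,20])
u,v=proj('scene',[.4785,-.248,.08]).astype(int); a=p[v-50:v+50,u-60:u+60]; u,v=proj('top',[.4785,-.248,.08]).astype(int); b=q[v-50:v+50,u-60:u+60]
cv2.imwrite('pics/c6.png',cv2.resize(np.hstack([a,b]),None,fx=3.2,fy=3.2)[:,:,::-1])
for cam in('scene','top'):
  for n in('knob','collar'):
    for r in nets.place_of(n,cam)[:2]: print(n,np.round(r['point'],3),round(r['confidence'],2))
E
```

```text
t [-10.1   7.4  76.3] w [ 0.1 -0.1  0.9] time 15.18 pos [ 0.4852 -0.2374  0.1213] rot [ 1.7994e+02 -8.0000e-02  2.0850e+01] F [0.5 0.4 0.3] grip 0.052 0.0
t [-10.5   7.   76.9] w [ 0.1 -0.1  0.9] time 15.23 pos [ 0.4856 -0.2376  0.1219] rot [ 1.7988e+02 -1.2000e-01  2.0860e+01] F [-0.3 -0.4  1. ] grip 0.0522 0.0
t [-10.5   6.8  77. ] w [ 0.1 -0.1  0.8] time 15.28 pos [ 0.4856 -0.2378  0.122 ] rot [ 1.7986e+02 -1.3000e-01  2.0850e+01] F [-0.7  0.2  0.3] grip 0.0524 0.0
knob [ 0.483 -0.251  0.054] 0.72
collar [ 0.694 -0.289  0.024] 0.78
collar [ 0.213 -0.368  0.026] 0.71
collar [ 0.216 -0.361  0.026] 0.76
collar [ 0.479 -0.251  0.033] 0.71
```

View pics/c6.png

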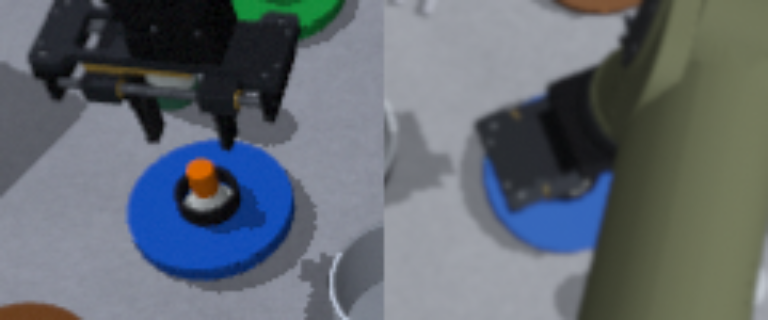

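The gripper is above and about 10 mm off the blue lid. The knob is at (203,177) in the left crop. I'll correct sideways first and then descend.

```bash

python3 -m creep '[{"tx":-7,"ty":5,"tz":0,"wx":0,"wy":0,"wz":1,"gripper":0.2},{"tx":-10,"ty":7,"tz":10,"wx":0,"wy":0,"wz":1,"gripper":0.2},{"tx":-10,"ty":7,"tz":32,"wx":0,"wy":0,"wz":1,"gripper":0.2},{"tx":-10,"ty":7,"tz":54,"wx":0,"wy":0,"wz":1,"gripper":0.2},{"tx":-10,"ty":7,"tz":66,"wx":0,"wy":0,"wz":1,"gripper":0.2}]' >/dev/null
python3 -m creep '[{"tx":0,"ty":0,"tz":0,"wx":0,"wy":0,"wz":0,"gripper":0.2},{"tx":0,"ty":0,"tz":0,"wx":0,"wy":0,"wz":0,"gripper":0.2},{"tx":0,"ty":0,"tz":0,"wx":0,"wy":0,"wz":0,"gripper":0.2}]' >/dev/null
python3 -c "
from h import *
delta([.4785,-.248,.045],[180,0,20])"
```

```text
t [ 0.9 -0.5  9.8] w [ 0.1 -0.  -0.3] time 16.15 pos [ 0.4778 -0.2487  0.0548] rot [ 1.7994e+02 -5.0000e-02  1.9740e+01] F [-0.7  1.1 -0.2] grip 0.0517 0.0
```

```bash

python3 -m creep '[{"tx":0,"ty":0,"tz":5,"wx":0,"wy":0,"wz":0,"gripper":0.2},{"tx":0.5,"ty":0,"tz":9,"wx":0,"wy":0,"wz":0,"gripper":0.2},{"tx":0.5,"ty":0,"tz":9,"wx":0,"wy":0,"wz":0,"gripper":-0.2},{"tx":0.5,"ty":0,"tz":9,"wx":0,"wy":0,"wz":0,"gripper":-1},{"tx":0.5,"ty":0,"tz":9,"wx":0,"wy":0,"wz":0,"gripper":-1}]' 30
python3 -m creep '[{"tx":0,"ty":0,"tz":0,"wx":0,"wy":0,"wz":0,"gripper":-1},{"tx":0,"ty":0,"tz":0,"wx":0,"wy":0,"wz":0,"gripper":-1},{"tx":0,"ty":0,"tz":0,"wx":0,"wy":0,"wz":0,"gripper":-1},{"tx":0,"ty":0,"tz":0,"wx":0,"wy":0,"wz":0,"gripper":-1},{"tx":0,"ty":0,"tz":0,"wx":0,"wy":0,"wz":0,"gripper":-1}]'
python3 -m creep '[{"tx":0,"ty":0,"tz":0,"wx":0,"wy":0,"wz":0,"gripper":-1},{"tx":0,"ty":0,"tz":0,"wx":0,"wy":0,"wz":0,"gripper":-1}]'
```

```text
time_s: 16.57
tool_pos: [0.4778, -0.2481, 0.0452]
tool_rot: [180.0, -0.0, 19.8]
force: [0.4, 0.3, 0.4]
grip_width: 0.0395
grasp_force: 0.0
time_s: 16.98
tool_pos: [0.4779, -0.2483, 0.0452]
tool_rot: [180.0, -0.0, 19.7]
force: [0.7, -0.8, 0.1]
grip_width: 0.0235
grasp_force: 30.0
time_s: 17.15
tool_pos: [0.4779, -0.2483, 0.0452]
tool_rot: [180.0, -0.0, 19.8]
force: [0.3, -0.9, 1.1]
grip_width: 0.023
grasp_force: 30.0
```

```bash

python3 -m creep '[{"tx":0,"ty":0,"tz":-4,"wx":0,"wy":0,"wz":0,"gripper":-1},{"tx":0,"ty":0,"tz":-12,"wx":0,"wy":0,"wz":0,"gripper":-1},{"tx":0,"ty":0,"tz":-25,"wx":0,"wy":0,"wz":0,"gripper":-1},{"tx":0,"ty":0,"tz":-42,"wx":0,"wy":0,"wz":0,"gripper":-1},{"tx":0,"ty":0,"tz":-60,"wx":0,"wy":0,"wz":0,"gripper":-1}]'
python3 -m creep '[{"tx":0,"ty":0,"tz":-18,"wx":0,"wy":0,"wz":0,"gripper":-1},{"tx":0,"ty":0,"tz":-36,"wx":0,"wy":0,"wz":0,"gripper":-1},{"tx":0,"ty":0,"tz":-50,"wx":0,"wy":0,"wz":0,"gripper":-1},{"tx":0,"ty":0,"tz":-59,"wx":0,"wy":0,"wz":0,"gripper":-1},{"tx":0,"ty":0,"tz":-63,"wx":0,"wy":0,"wz":0,"gripper":-1}]'
python3 -c "
from h import *
delta([.499,-.032,.168],[180,0,20])"
```

```text
time_s: 17.57
tool_pos: [0.4768, -0.2474, 0.1052]
tool_rot: [-179.9, 0.1, 19.8]
force: [-0.5, -0.7, -2.4]
grip_width: 0.0231
grasp_force: 30.0
time_s: 17.98
tool_pos: [0.4782, -0.2481, 0.1697]
tool_rot: [179.9, -0.1, 19.8]
force: [-0.6, 0.1, -2.0]
grip_width: 0.0234
grasp_force: 30.0
t [  92.6 -196.4    1.5] w [ 0.1 -0.1 -0.2] time 17.98 pos [ 0.4782 -0.2481  0.1697] rot [ 1.7991e+02 -7.0000e-02  1.9760e+01] F [-0.6  0.1 -2. ] grip 0.0234 30.0
```

```bash

python3 -m creep '[{"tx":2,"ty":-5,"tz":0,"wx":0,"wy":0,"wz":0,"gripper":-1},{"tx":6,"ty":-14,"tz":0,"wx":0,"wy":0,"wz":0,"gripper":-1},{"tx":13,"ty":-27,"tz":0,"wx":0,"wy":0,"wz":0,"gripper":-1},{"tx":21,"ty":-44,"tz":0,"wx":0,"wy":0,"wz":0,"gripper":-1},{"tx":29,"ty":-62,"tz":0,"wx":0,"wy":0,"wz":0,"gripper":-1}]' >/dev/null
python3 -m creep '[{"tx":8,"ty":-17,"tz":0,"wx":0,"wy":0,"wz":0,"gripper":-1},{"tx":16,"ty":-34,"tz":0,"wx":0,"wy":0,"wz":0,"gripper":-1},{"tx":24,"ty":-52,"tz":0,"wx":0,"wy":0,"wz":0,"gripper":-1},{"tx":32,"ty":-69,"tz":0,"wx":0,"wy":0,"wz":0,"gripper":-1},{"tx":40,"ty":-86,"tz":0,"wx":0,"wy":0,"wz":0,"gripper":-1}]' >/dev/null
python3 -m creep '[{"tx":6,"ty":-14,"tz":0,"wx":0,"wy":0,"wz":0,"gripper":-1},{"tx":12,"ty":-26,"tz":0,"wx":0,"wy":0,"wz":0,"gripper":-1},{"tx":17,"ty":-36,"tz":0,"wx":0,"wy":0,"wz":0,"gripper":-1},{"tx":20,"ty":-43,"tz":0,"wx":0,"wy":0,"wz":0,"gripper":-1},{"tx":23,"ty":-48,"tz":0,"wx":0,"wy":0,"wz":0,"gripper":-1}]'
python3 -m creep '[{"tx":0,"ty":0,"tz":0,"wx":0,"wy":0,"wz":0,"gripper":-1},{"tx":0,"ty":0,"tz":0,"wx":0,"wy":0,"wz":0,"gripper":-1},{"tx":0,"ty":0,"tz":0,"wx":0,"wy":0,"wz":0,"gripper":-1}]' >/dev/null
python3 - <<'E'
from h import *
delta([.499,-.032,.168],[180,0,20])
for cam in('scene','top'):
    p,d=shot(cam); X=cloud(cam,d); hsv=cv2.cvtColor(p,cv2.COLOR_RGB2HSV).astype(int); H,S,V=hsv[...,0],hsv[...,1],hsv[...,2]
    bl=(d>0)&(np.hypot(X[...,0]-.5,X[...,1]+.03)<.1)&(H>100)&(H<130)&(S>110)&(X[...,2]>.1); q=X[bl]; 
    top=q[q[:,2]>np.median(q[:,2])-.004]
    A=np.c_[top[:,:2],np.ones(len(top))]; k=np.linalg.lstsq(A,top[:,2],rcond=None)[0]
    h=cv2.convexHull((top[:,:2]*1000).astype(np.float32))
    print(cam,bl.sum(),cv2.minEnclosingCircle(h),'ellipse',cv2.fitEllipse(h),'z',np.median(q[:,2]).round(4),'tilt',np.degrees(k[:2]).round(2))
    tin=(d>0)&(np.hypot(X[...,0]-.5,X[...,1]+.03)<.075)&(abs(X[...,2]-.08)<.006); q=X[tin]
    if len(q)>20:
        x,y=q[:,0],q[:,1]; k=np.linalg.lstsq(np.c_[2*x,2*y,np.ones(len(x))],x*x+y*y,rcond=None)[0]; print(' tin',k[:2].round(4),len(q),np.sqrt(k[2]+k[0]**2+k[1]**2))
    if cam=='scene': a=p[120:270,170:350]
    else: b=p[120:270,190:370]
cv2.imwrite('pics/c7.png',cv2.resize(np.hstack([a,b]),None,fx=2.2,fy=2.2)[:,:,::-1])
E
```

```text
time_s: 19.23
tool_pos: [0.4974, -0.0312, 0.1673]
tool_rot: [-180.0, 0.1, 19.8]
force: [-0.2, -1.0, -2.0]
grip_width: 0.0232
grasp_force: 30.0
t [ 1.5 -1.  -0.1] w [ 0.   0.  -0.3] time 19.48 pos [ 0.4979 -0.0335  0.1679] rot [1.7998e+02 3.0000e-02 1.9680e+01] F [-0.1  0.1 -2.2] grip 0.0231 30.0
scene 1921 ((510.07757568359375, -26.705541610717773), 87.73908996582031) ellipse ((499.75830078125, -30.033864974975586), (141.3948516845703, 171.8865509033203), 9.077059745788574) z 0.1459 tilt [0.74 6.96]
 tin [ 0.4988 -0.0305] 144 0.05790589446115288
top 96 ((488.6546630859375, 11.870573043823242), 51.73439407348633) ellipse ((447.7525939941406, 12.530267715454102), (22.367834091186523, 381.45538330078125), 90.02104187011719) z 0.1449 tilt [ 26.15 180.06]
```

View pics/c7.png

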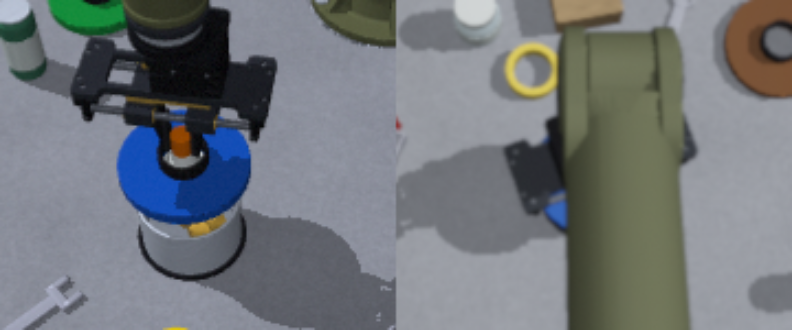

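Lid pair is above the tin with its disc level, knob at (180,140) in the crop and nuts visible below. I'll lower it now.

```bash

python3 -m creep '[{"tx":1,"ty":-1,"tz":4,"wx":0,"wy":0,"wz":0,"gripper":-1},{"tx":1.5,"ty":-1,"tz":11,"wx":0,"wy":0,"wz":0,"gripper":-1},{"tx":1.5,"ty":-1,"tz":19,"wx":0,"wy":0,"wz":0,"gripper":-1},{"tx":1.5,"ty":-1,"tz":27,"wx":0,"wy":0,"wz":0,"gripper":-1},{"tx":1.5,"ty":-1,"tz":34,"wx":0,"wy":0,"wz":0,"gripper":-1}]'
python3 -m creep '[{"tx":0,"ty":0,"tz":5,"wx":0,"wy":0,"wz":0,"gripper":-1},{"tx":0,"ty":0,"tz":9,"wx":0,"wy":0,"wz":0,"gripper":-1},{"tx":0,"ty":0,"tz":12,"wx":0,"wy":0,"wz":0,"gripper":-1},{"tx":0,"ty":0,"tz":15,"wx":0,"wy":0,"wz":0,"gripper":-1},{"tx":0,"ty":0,"tz":17,"wx":0,"wy":0,"wz":0,"gripper":-1}]'
python3 -m creep '[{"tx":0,"ty":0,"tz":1,"wx":0,"wy":0,"wz":0,"gripper":-1},{"tx":0,"ty":0,"tz":2,"wx":0,"wy":0,"wz":0,"gripper":-1},{"tx":0,"ty":0,"tz":2,"wx":0,"wy":0,"wz":0,"gripper":-1},{"tx":0,"ty":0,"tz":2,"wx":0,"wy":0,"wz":0,"gripper":-1}]'
```

```text
time_s: 20.0
tool_pos: [0.4985, -0.0311, 0.1325]
tool_rot: [-180.0, 0.1, 19.7]
force: [-0.2, 0.8, -2.7]
grip_width: 0.0232
grasp_force: 30.0
time_s: 20.42
tool_pos: [0.4992, -0.0311, 0.1168]
tool_rot: [180.0, -0.0, 19.8]
force: [0.2, 0.7, -3.3]
grip_width: 0.023
grasp_force: 30.0
time_s: 20.75
tool_pos: [0.4992, -0.0311, 0.1151]
tool_rot: [180.0, -0.0, 19.7]
force: [-0.5, -0.4, -2.7]
grip_width: 0.0229
grasp_force: 30.0
```

```bash

python3 -m creep '[{"tx":0,"ty":0,"tz":1,"wx":0,"wy":0,"wz":0,"gripper":-1},{"tx":0,"ty":0,"tz":2,"wx":0,"wy":0,"wz":0,"gripper":-1},{"tx":0,"ty":0,"tz":2,"wx":0,"wy":0,"wz":0,"gripper":-1}]' |grep -E 'pos|^force'
python3 -m creep '[{"tx":0,"ty":0,"tz":0.5,"wx":0,"wy":0,"wz":0,"gripper":-1},{"tx":0,"ty":0,"tz":1,"wx":0,"wy":0,"wz":0,"gripper":-1},{"tx":0,"ty":0,"tz":1,"wx":0,"wy":0,"wz":0,"gripper":-1}]' |grep -E 'pos|^force'
python3 -m creep '[{"tx":0,"ty":0,"tz":0.5,"wx":0,"wy":0,"wz":0,"gripper":-1},{"tx":0,"ty":0,"tz":0.5,"wx":0,"wy":0,"wz":0,"gripper":-1},{"tx":0,"ty":0,"tz":0.5,"wx":0,"wy":0,"wz":0,"gripper":-1}]' |grep -E 'pos|^force'
```

```text
tool_pos: [0.499, -0.0311, 0.1129]
force: [0.1, -0.2, -3.1]
tool_pos: [0.499, -0.0311, 0.1119]
force: [0.5, -0.4, -2.0]
tool_pos: [0.4991, -0.0311, 0.1115]
force: [-0.1, -0.0, -1.8]
```

```bash

python3 -m creep '[{"tx":0,"ty":0,"tz":0.5,"wx":0,"wy":0,"wz":0,"gripper":-1},{"tx":0,"ty":0,"tz":0.5,"wx":0,"wy":0,"wz":0,"gripper":-1}]' |grep -E 'pos|^force'
python3 -m creep '[{"tx":0,"ty":0,"tz":0.5,"wx":0,"wy":0,"wz":0,"gripper":-1},{"tx":0,"ty":0,"tz":0.5,"wx":0,"wy":0,"wz":0,"gripper":-1}]' |grep -E 'pos|^force'
python3 -m creep '[{"tx":0,"ty":0,"tz":0.5,"wx":0,"wy":0,"wz":0,"gripper":-1},{"tx":0,"ty":0,"tz":0.5,"wx":0,"wy":0,"wz":0,"gripper":-1}]' |grep -E 'pos|^force'
```

```text
tool_pos: [0.4992, -0.0311, 0.1112]
force: [-0.8, -0.2, -0.8]
tool_pos: [0.4992, -0.0311, 0.1112]
force: [-2.6, 0.2, 4.8]
tool_pos: [0.4992, -0.0311, 0.1111]
force: [-5.0, 0.6, 8.3]
```

Seated: it stopped at TCP z 0.1112, with the wrist now reading an upward push. I'll ease the push off, let go of the knob and check.

```bash

python3 -m creep '[{"tx":0,"ty":0,"tz":-0.8,"wx":0,"wy":0,"wz":0,"gripper":-1},{"tx":0,"ty":0,"tz":-0.8,"wx":0,"wy":0,"wz":0,"gripper":-1}]' |grep -E 'pos|^force'
python3 -m creep '[{"tx":0,"ty":0,"tz":0,"wx":0,"wy":0,"wz":0,"gripper":1},{"tx":0,"ty":0,"tz":0,"wx":0,"wy":0,"wz":0,"gripper":1},{"tx":0,"ty":0,"tz":0,"wx":0,"wy":0,"wz":0,"gripper":1},{"tx":0,"ty":0,"tz":0,"wx":0,"wy":0,"wz":0,"gripper":1},{"tx":0,"ty":0,"tz":0,"wx":0,"wy":0,"wz":0,"gripper":1}]'
python3 -m creep '[{"tx":0,"ty":0,"tz":0,"wx":0,"wy":0,"wz":0,"gripper":1},{"tx":0,"ty":0,"tz":0,"wx":0,"wy":0,"wz":0,"gripper":1},{"tx":0,"ty":0,"tz":0,"wx":0,"wy":0,"wz":0,"gripper":1},{"tx":0,"ty":0,"tz":0,"wx":0,"wy":0,"wz":0,"gripper":1},{"tx":0,"ty":0,"tz":0,"wx":0,"wy":0,"wz":0,"gripper":1}]'
python3 - <<'E'
from h import *
p,d=shot('scene'); a=p[130:270,180:340]; cv2.imwrite('pics/c8.png',cv2.resize(a,None,fx=4,fy=4,interpolation=cv2.INTER_CUBIC)[:,:,::-1])
X=cloud('scene',d); hsv=cv2.cvtColor(p,cv2.COLOR_RGB2HSV).astype(int); H,S,V=hsv[...,0],hsv[...,1],hsv[...,2]
R=np.hypot(X[...,0]-.499,X[...,1]+.031)
bl=(d>0)&(R<.09)&(H>100)&(H<130)&(S>110)&(abs(X[...,2]-.088)<.008); q=X[bl]; print('disc z',np.median(q[:,2]).round(4),len(q))
k=np.linalg.lstsq(np.c_[q[:,:2]-[.499,-.031],np.ones(len(q))],q[:,2],rcond=None)[0]; print('tilt',np.degrees(k[:2]).round(2),cv2.minEnclosingCircle((q[:,:2]*1000).astype(np.float32)))
kn=(d>0)&(R<.04)&(H<20)&(S>140); q=X[kn]; print('knob',len(q),q[:,2].max().round(4),q.mean(0).round(4), cv2.minEnclosingCircle((q[:,:2]*1000).astype(np.float32)))
co=(d>0)&(R<.04)&(V<90)&(abs(X[...,2]-.105)<.006); q=X[co]; print('collar',len(q),cv2.minEnclosingCircle((q[:,:2]*1000).astype(np.float32)))
E
```

```text
tool_pos: [0.4993, -0.0311, 0.1112]
force: [-2.3, 0.6, 3.5]
time_s: 22.58
tool_pos: [0.4991, -0.0311, 0.1106]
tool_rot: [-180.0, -0.0, 19.7]
force: [-0.1, -0.8, -0.7]
grip_width: 0.0486
grasp_force: 0.0
time_s: 23.0
tool_pos: [0.4991, -0.0311, 0.1108]
tool_rot: [180.0, -0.0, 19.7]
force: [0.6, -0.1, 0.0]
grip_width: 0.0814
grasp_force: 0.0
disc z 0.0892 1555
tilt [-0.51 -0.35] ((498.0159912109375, -29.777986526489258), 73.85848999023438)
knob 115 0.1383 [ 0.5013 -0.0277  0.1279] ((493.2274475097656, -34.101871490478516), 18.481462478637695)
collar 132 ((498.8988952636719, -28.67574691772461), 28.099811553955078)
```

View pics/c8.png

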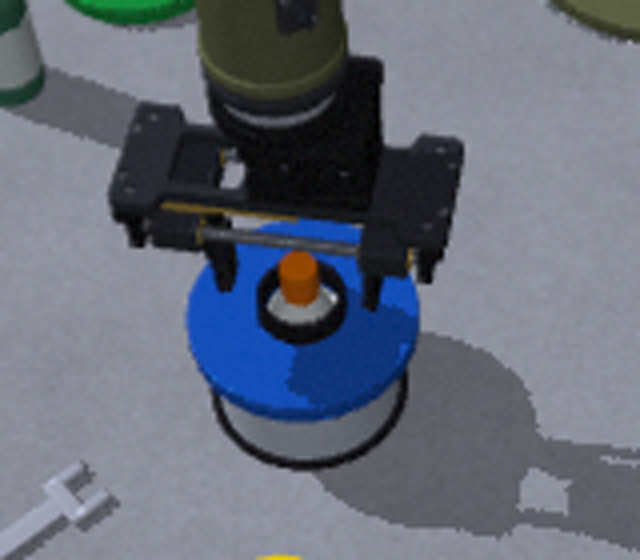

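The lids sit level on the tin with the gripper centred over the collar, which is at (301,303) in the crop. I'll descend around the collar and close softly.

```bash

python3 -m creep '[{"tx":0,"ty":0,"tz":5,"wx":0,"wy":0,"wz":0,"gripper":1},{"tx":0,"ty":0,"tz":11,"wx":0,"wy":0,"wz":0,"gripper":1},{"tx":0,"ty":0,"tz":16,"wx":0,"wy":0,"wz":0,"gripper":1},{"tx":0,"ty":0,"tz":18,"wx":0,"wy":0,"wz":0,"gripper":1},{"tx":0,"ty":0,"tz":18,"wx":0,"wy":0,"wz":0,"gripper":1}]'
python3 -m creep '[{"tx":0,"ty":0,"tz":0,"wx":0,"wy":0,"wz":0,"gripper":0.35},{"tx":0,"ty":0,"tz":0,"wx":0,"wy":0,"wz":0,"gripper":0.35},{"tx":0,"ty":0,"tz":0,"wx":0,"wy":0,"wz":0,"gripper":0.35},{"tx":0,"ty":0,"tz":0,"wx":0,"wy":0,"wz":0,"gripper":0.35},{"tx":0,"ty":0,"tz":0,"wx":0,"wy":0,"wz":0,"gripper":0.35}]' 5
python3 -m creep '[{"tx":0,"ty":0,"tz":0,"wx":0,"wy":0,"wz":0,"gripper":0.1},{"tx":0,"ty":0,"tz":0,"wx":0,"wy":0,"wz":0,"gripper":0.1},{"tx":0,"ty":0,"tz":0,"wx":0,"wy":0,"wz":0,"gripper":0.1},{"tx":0,"ty":0,"tz":0,"wx":0,"wy":0,"wz":0,"gripper":0.1},{"tx":0,"ty":0,"tz":0,"wx":0,"wy":0,"wz":0,"gripper":0.1}]' 5
```

```text
time_s: 23.47
tool_pos: [0.4983, -0.031, 0.0917]
tool_rot: [-179.9, 0.1, 19.8]
force: [0.6, 0.7, 0.2]
grip_width: 0.0868
grasp_force: 0.0
time_s: 23.88
tool_pos: [0.4992, -0.0311, 0.093]
tool_rot: [180.0, -0.0, 19.8]
force: [-1.0, 0.8, 0.4]
grip_width: 0.063
grasp_force: 0.0
time_s: 24.3
tool_pos: [0.4992, -0.0311, 0.0929]
tool_rot: [180.0, -0.0, 19.7]
force: [0.9, -0.4, 0.8]
grip_width: 0.0568
grasp_force: 5.0
```

```bash

python3 -m creep '[{"tx":0,"ty":0,"tz":0,"wx":0,"wy":0,"wz":0,"gripper":-1},{"tx":0,"ty":0,"tz":0,"wx":0,"wy":0,"wz":0,"gripper":-1},{"tx":0,"ty":0,"tz":0,"wx":0,"wy":0,"wz":0,"gripper":-1}]' 28
python3 -m creep '[{"tx":0,"ty":0,"tz":-1,"wx":0,"wy":0,"wz":0,"gripper":-1},{"tx":0,"ty":0,"tz":-3,"wx":0,"wy":0,"wz":0,"gripper":-1},{"tx":0,"ty":0,"tz":-6,"wx":0,"wy":0,"wz":0,"gripper":-1},{"tx":0,"ty":0,"tz":-11,"wx":0,"wy":0,"wz":0,"gripper":-1},{"tx":0,"ty":0,"tz":-17,"wx":0,"wy":0,"wz":0,"gripper":-1}]'
python3 -m creep '[{"tx":0,"ty":0,"tz":-8,"wx":0,"wy":0,"wz":0,"gripper":-1},{"tx":0,"ty":0,"tz":-16,"wx":0,"wy":0,"wz":0,"gripper":-1},{"tx":0,"ty":0,"tz":-25,"wx":0,"wy":0,"wz":0,"gripper":-1},{"tx":0,"ty":0,"tz":-35,"wx":0,"wy":0,"wz":0,"gripper":-1},{"tx":0,"ty":0,"tz":-46,"wx":0,"wy":0,"wz":0,"gripper":-1}]'
python3 -m creep '[{"tx":0,"ty":0,"tz":-13,"wx":0,"wy":0,"wz":0,"gripper":-1},{"tx":0,"ty":0,"tz":-27,"wx":0,"wy":0,"wz":0,"gripper":-1},{"tx":0,"ty":0,"tz":-41,"wx":0,"wy":0,"wz":0,"gripper":-1},{"tx":0,"ty":0,"tz":-55,"wx":0,"wy":0,"wz":0,"gripper":-1},{"tx":0,"ty":0,"tz":-66,"wx":0,"wy":0,"wz":0,"gripper":-1}]' >/dev/null
python3 -m creep '[{"tx":0,"ty":0,"tz":-5,"wx":0,"wy":0,"wz":0,"gripper":-1},{"tx":0,"ty":0,"tz":-8,"wx":0,"wy":0,"wz":0,"gripper":-1},{"tx":0,"ty":0,"tz":-9,"wx":0,"wy":0,"wz":0,"gripper":-1},{"tx":0,"ty":0,"tz":-9,"wx":0,"wy":0,"wz":0,"gripper":-1},{"tx":0,"ty":0,"tz":-9,"wx":0,"wy":0,"wz":0,"gripper":-1}]' 
python3 -m creep '[{"tx":0,"ty":0,"tz":0,"wx":0,"wy":0,"wz":0,"gripper":-1},{"tx":0,"ty":0,"tz":0,"wx":0,"wy":0,"wz":0,"gripper":-1},{"tx":0,"ty":0,"tz":0,"wx":0,"wy":0,"wz":0,"gripper":-1},{"tx":0,"ty":0,"tz":0,"wx":0,"wy":0,"wz":0,"gripper":-1},{"tx":0,"ty":0,"tz":0,"wx":0,"wy":0,"wz":0,"gripper":-1}]' 
python3 - <<'E'
from h import *
p,d=shot('scene','s9')
E
```

```text
time_s: 24.55
tool_pos: [0.4992, -0.0311, 0.0929]
tool_rot: [180.0, -0.0, 19.8]
force: [0.1, -0.8, 1.3]
grip_width: 0.0557
grasp_force: 28.0
time_s: 24.97
tool_pos: [0.4988, -0.031, 0.11]
tool_rot: [-180.0, 0.0, 19.8]
force: [-0.8, -1.3, -0.5]
grip_width: 0.0559
grasp_force: 28.0
time_s: 25.38
tool_pos: [0.4991, -0.0311, 0.1569]
tool_rot: [180.0, -0.0, 19.8]
force: [0.2, -0.2, -1.0]
grip_width: 0.0556
grasp_force: 28.0
time_s: 26.22
tool_pos: [0.4987, -0.0311, 0.23]
tool_rot: [-180.0, 0.1, 19.8]
force: [0.1, -0.4, -2.1]
grip_width: 0.0557
grasp_force: 28.0
time_s: 26.63
tool_pos: [0.4991, -0.0311, 0.2307]
tool_rot: [-180.0, 0.0, 19.8]
force: [0.8, -0.2, -1.0]
grip_width: 0.0555
grasp_force: 28.0
```

View pics/s9.png

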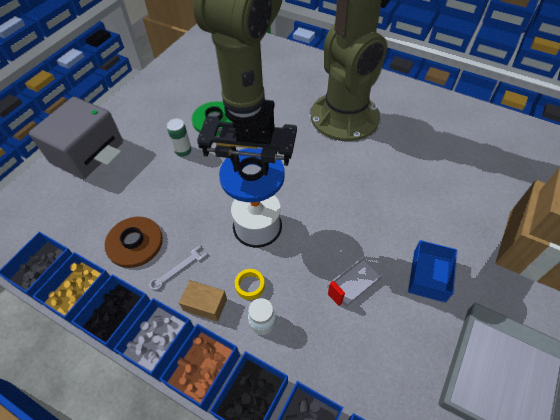

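The outer lid at (252,176) is held level 138 mm above where it sat. The white inner lid is seated in the tin at (256,210), and the tray is empty and upright at (355,283). The bystanders are in place.

```bash
python3 -c "
from cell import env
print(env.sign_off())"
```

```text
the job is handed in; nothing more can be done
None
```

The job is done and handed in at about 27 s: all four nuts are in the tin, the empty tray is upright on the bench, the inner lid is seated, and the arm is holding the blue outer lid level about 14 cm above where it sat.

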